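Load the glaze test row into the kiln rack in order

TASK

Move the four dipped glaze test tiles from the wooden drying rack to the kiln rack, one in each compartment of its drip tray, keeping the same left-to-right order as they (and the glaze jars behind them) stand in now: the colours change in the fire, and only the order tells which is which. Keep the tiles upright and set each down gently, standing flat on the compartment's floor; do not drop one, and leave the jars where they are.

Things in the scene. Friction and masses are not known exactly. Their poses are not given: they have to be found in the camera images.
- tile_blue: Glaze test tile dipped in blue: upside-down T of clay, about 80 g. Bare cream foot 44 x 44 x 8 mm with a blue dab before and behind; across its middle an upright plate 11 mm thick (tile's x), 44 mm wide (tile's y), top edge 75 mm above the underside, upper 47 mm blue. Origin: centre of the underside, z up. Stands on the drying rack before its jar; pinch the plate from above.
- tile_green: Glaze test tile dipped in green: upside-down T of clay, about 80 g. Bare cream foot 44 x 44 x 8 mm with a green dab before and behind; across its middle an upright plate 11 mm thick (tile's x), 44 mm wide (tile's y), top edge 75 mm above the underside, upper 47 mm green. Origin: centre of the underside, z up. Stands on the drying rack before its jar; pinch the plate from above.
- tile_red: Glaze test tile dipped in red: upside-down T of clay, about 80 g. Bare cream foot 44 x 44 x 8 mm with a red dab before and behind; across its middle an upright plate 11 mm thick (tile's x), 44 mm wide (tile's y), top edge 75 mm above the underside, upper 47 mm red. Origin: centre of the underside, z up. Stands on the drying rack before its jar; pinch the plate from above.
- tile_yellow: Glaze test tile dipped in yellow: upside-down T of clay, about 80 g. Bare cream foot 44 x 44 x 8 mm with a yellow dab before and behind; across its middle an upright plate 11 mm thick (tile's x), 44 mm wide (tile's y), top edge 75 mm above the underside, upper 47 mm yellow. Origin: centre of the underside, z up. Stands on the drying rack before its jar; pinch the plate from above.
- jar_blue: Closed jar of the blue glaze, 49 mm in diameter, 62 mm high, white lid with a blue spot; stands on the table right behind the drying rack, 105 mm beyond the blue tile. Loose, about 160 g. Origin: centre of its underside. It stays where it is.
- jar_green: Closed jar of the green glaze, 49 mm in diameter, 62 mm high, white lid with a green spot; stands on the table right behind the drying rack, 105 mm beyond the green tile. Loose, about 160 g. Origin: centre of its underside. It stays where it is.
- jar_red: Closed jar of the red glaze, 49 mm in diameter, 62 mm high, white lid with a red spot; stands on the table right behind the drying rack, 105 mm beyond the red tile. Loose, about 160 g. Origin: centre of its underside. It stays where it is.
- jar_yellow: Closed jar of the yellow glaze, 49 mm in diameter, 62 mm high, white lid with a yellow spot; stands on the table right behind the drying rack, 105 mm beyond the yellow tile. Loose, about 160 g. Origin: centre of its underside. It stays where it is.
- drying_rack: Fixed wooden rack, 316 mm long (its y) x 90 mm, slat tops 40 mm above the table; four places along its y at +108, +36, -36, -108 mm, x = 0, with dowels 8 mm thick, 20 mm above the slats, at y = 0, +-72, +-144 mm. Origin: centre, at table level; x points away from the robot, y to the robot's left, within 13 degrees.
- kiln_rack: Fixed tan kiln shelf 330 (its y) x 140 mm on posts, with a grey-brown clay drip tray: four open compartments along its y, centres at +108, +36, -36, -108 mm, x = 0, each 64 (y) x 66 mm (x) inside, floor 58 mm above the table, walls 8 mm thick, 10 mm above the floor. Origin: centre, at table level; x points away from the robot, y to its left, within 13 degrees.

How it is judged (in metres and radians):
At the end, for the whole second after the job is handed in: Each tile stands in the compartment that has the same place in the row, counted from the left, as its jar has behind the drying rack: within 13 mm along and 14 mm across of the compartment's centre, foot flat on the compartment floor (height within 4 mm, tilt under 0.1 rad), released and at rest (((y of jar_blue in the frame of drying_rack between 0.072 and 0.144 m and y of tile_blue in the frame of kiln_rack between 0.095 and 0.121 m) or (y of jar_blue in the frame of drying_rack between 0 and 0.072 m and y of tile_blue in the frame of kiln_rack between 0.023 and 0.049 m) or (y of jar_blue in the frame of drying_rack between -0.072 and 0 m and y of tile_blue in the frame of kiln_rack between -0.049 and -0.023 m) or (y of jar_blue in the frame of drying_rack between -0.144 and -0.072 m and y of tile_blue in the frame of kiln_rack between -0.121 and -0.095 m)) and x of tile_blue in the frame of kiln_rack between -0.014 and 0.014 m and z of tile_blue in the frame of kiln_rack between 0.054 and 0.062 m and angle between each of tile_blue, tile_green, tile_red, tile_yellow's own z axis and vertical below 0.1 rad and linear speed of each of tile_blue, tile_green, tile_red, tile_yellow below 0.02 m/s and angular speed of each of tile_blue, tile_green, tile_red, tile_yellow below 0.2 rad/s and contact force between each of tile_blue, tile_green, tile_red, tile_yellow and the fingers below 0.05 N and ((y of jar_green in the frame of drying_rack between 0.072 and 0.144 m and y of tile_green in the frame of kiln_rack between 0.095 and 0.121 m) or (y of jar_green in the frame of drying_rack between 0 and 0.072 m and y of tile_green in the frame of kiln_rack between 0.023 and 0.049 m) or (y of jar_green in the frame of drying_rack between -0.072 and 0 m and y of tile_green in the frame of kiln_rack between -0.049 and -0.023 m) or (y of jar_green in the frame of drying_rack between -0.144 and -0.072 m and y of tile_green in the frame of kiln_rack between -0.121 and -0.095 m)) and x of tile_green in the frame of kiln_rack between -0.014 and 0.014 m and z of tile_green in the frame of kiln_rack between 0.054 and 0.062 m and ((y of jar_red in the frame of drying_rack between 0.072 and 0.144 m and y of tile_red in the frame of kiln_rack between 0.095 and 0.121 m) or (y of jar_red in the frame of drying_rack between 0 and 0.072 m and y of tile_red in the frame of kiln_rack between 0.023 and 0.049 m) or (y of jar_red in the frame of drying_rack between -0.072 and 0 m and y of tile_red in the frame of kiln_rack between -0.049 and -0.023 m) or (y of jar_red in the frame of drying_rack between -0.144 and -0.072 m and y of tile_red in the frame of kiln_rack between -0.121 and -0.095 m)) and x of tile_red in the frame of kiln_rack between -0.014 and 0.014 m and z of tile_red in the frame of kiln_rack between 0.054 and 0.062 m and ((y of jar_yellow in the frame of drying_rack between 0.072 and 0.144 m and y of tile_yellow in the frame of kiln_rack between 0.095 and 0.121 m) or (y of jar_yellow in the frame of drying_rack between 0 and 0.072 m and y of tile_yellow in the frame of kiln_rack between 0.023 and 0.049 m) or (y of jar_yellow in the frame of drying_rack between -0.072 and 0 m and y of tile_yellow in the frame of kiln_rack between -0.049 and -0.023 m) or (y of jar_yellow in the frame of drying_rack between -0.144 and -0.072 m and y of tile_yellow in the frame of kiln_rack between -0.121 and -0.095 m)) and x of tile_yellow in the frame of kiln_rack between -0.014 and 0.014 m and z of tile_yellow in the frame of kiln_rack between 0.054 and 0.062 m); the robot touches nothing.
It fails at once if a glaze jar is shifted by more than 20 mm or tipped (distance of any of jar_blue, jar_green, jar_red, jar_yellow from where it was at the start of the episode above 0.02 m or angle between any of jar_blue, jar_green, jar_red, jar_yellow's own z axis and vertical above 0.4 rad).
It fails at once if a tile is tipped over (more than 40 degrees) (angle between any of tile_blue, tile_green, tile_red, tile_yellow's own z axis and vertical above 0.7 rad).
It fails at once if a tile is dropped or thrown (falls freely by more than about 25 mm) ((linear speed of tile_blue above 0.7 m/s and contact force between tile_blue and the fingers below 0.05 N) or (linear speed of tile_green above 0.7 m/s and contact force between tile_green and the fingers below 0.05 N) or (linear speed of tile_red above 0.7 m/s and contact force between tile_red and the fingers below 0.05 N) or (linear speed of tile_yellow above 0.7 m/s and contact force between tile_yellow and the fingers below 0.05 N)).
It also fails if it takes over 120 s, if anything falls off the work surface, if the arm or the gripper's body presses on something with over 40 N, if the wrist force passes 120 N, or if a joint passes its speed limit or range.

ROBOT

A 6-joint arm with a two-finger parallel gripper is mounted at the origin on the work surface. World frame = base frame: x ahead of the robot, y to its left, z up, the work surface at z = 0. Lengths are in mm, angles in rad, forces in N, time in s.
With the tool pointing down it reaches from about 275 to 750 mm from the base axis. Payload 10.2 kg.
Tool frame: the origin (TCP) lies at the centre of the arm's flange, where the gripper is bolted on; the fingertips stand 173 mm ahead of it and the grasp point (between the pads) lies 155 mm ahead of it; z points along the fingers, y is the line along which they close (so a half turn about z gives the same grasp; the last joint's range is limited). The gripper opens to 85 mm and grips with 20 to 120 N. Pads are 22 mm wide; open, the fingers measure 114 mm over their backs; the gripper's body (76 mm by 85 mm) begins 54 mm behind the grasp point. The pads swing forward as they close: fully open they stand 13 mm farther back than shut.
Start: joints at [-1.463, 0.313, 1.498, -0, 1.331, -0.223], TCP at [170.507, -496.548, 404.694] pointing down, gripper open.
Joint ranges: [-2.94, 2.94], [-0.97, 2.17], [0.19, 2.56], [-1.23, 4.37], [0.02, 3.11], [-2.88, 2.88]. Speed limits (rad/s): [2.39, 2.39, 3.01, 3.14, 3.14, 3.14].

INTERFACE

Orientations are given as a unit quaternion [w, x, y, z].
In Python, from rig import ctrl, imaging, status gives the robot as it stands (ctrl), with the cameras (imaging) and the readings (status).
- The arm moves only by the shell command python3 steer.py [OPENING] [FORCE], which reads ROWS from standard input. ROWS is a JSON list of rows, 1 to 8 of them, each of 6 numbers: dx, dy, dz in mm, then a rotation vector rx, ry, rz in rad; each row is the pose to reach, as a shift and turn from the pose commanded when the command began, along the tool's axes at that moment; what a row does not reach only later rows make up. A row lasts 1/10 s, in which the tool goes at most 50 mm and 0.15 rad, less where a joint would pass 70% of its speed; a pose out of reach is approached as far as the arm can. OPENING is the opening from 0.0 (shut) to 1.0 (fully open), set as the command begins (- or left out keeps the last). The fingers move at their own pace and stop on an object; FORCE is the grip in N (left out, the last holds). Time passes only in rows, so rows that do not move let the fingers close. It prints the time, the measured TCP pose, the force, the opening and the grip force at its end. Input that does not fit is refused with a message, and nothing moves.
- status.sense(): the state, without advancing time (a new reading comes with each control period).
- imaging.capture(name): name is "scene" or "side" or "wrist"; returns the picture (420x560x3 uint8, red, green, blue); there is no depth.
- imaging.calibration(name): a dict with "fx", "fy", "cx", "cy" (pixels), "distortion" ([k1, k2, p1, p2, k3] as OpenCV has them; the pictures are not rectified), "position" and "attitude" of the camera in the world. Camera axes: x right, y down, z forward; pixel columns grow to the right and rows downward; lengths in mm; the calibration is good to about 2 mm. A picture is of the moment at which its call begins: read the wrist's pose just before it. calibration takes no time and is no camera call; for the wrist camera it gives the pose at the moment of the call.
- ctrl.finish_job(): hands the job in; it is judged then, once.
The state is a dict: "time_s": time; "joints": joint angles; "dq": joint speeds; "tau": joint torques, N m; "eef_pos": TCP position; "ee_rot": TCP orientation; "force": force on the tool from outside, world axes, zero at the start; "wrist_torque": the same for the moment, N m; "grip_width": opening from 0.0 (shut) to 1.0 (fully open); "grip_force": force on a finger pad.
Only numpy, scipy, OpenCV 4.12 (cv2) and the standard library are available. Lean on these libraries where they do the work, as an engineer would, in place of code of your own. Each camera call takes 0.05 s, during which the arm holds its last target. There are 200 camera calls.

## Working session

There is one attempt and no reset: what is moved stays moved. The work goes in short steps, Python scripts to look and compute and a shell command to move; the robot and the scene stay as the last step left them, time stands still between calls to the robot, and variables do not carry over. Pictures are saved under pics/ and viewed, at most 14 in all, crops included, and the job is handed in when it is done.

```bash
ls; mkdir -p pics
python3 - <<'E'
from rig import ctrl, imaging, status
import cv2
for n in("scene","side","wrist"):
    cv2.imwrite(f"pics/{n}0.png",imaging.capture(n)[...,::-1]); print(n,imaging.calibration(n))
print(status.sense())
E
```

```text
pics
rig.py
steer.py
scene {'fx': 469.06910544843, 'fy': 469.06910544843, 'cx': 283.016278858508, 'cy': 207.5559304778324, 'distortion': array([-0.05671565,  0.        ,  0.        ,  0.        ,  0.        ]), 'position': array([1214.68570271,  621.13808587,  778.28472455]), 'attitude': array([-0.17762817,  0.35166292,  0.82741346, -0.40021044])}
side {'fx': 546.4452496699286, 'fy': 546.4452496699286, 'cx': 285.99058733428205, 'cy': 211.45937944874564, 'distortion': array([0.0646356, 0.       , 0.       , 0.       , 0.       ]), 'position': array([ 324.32760469, -898.21118253,  666.73812718]), 'attitude': array([-0.47284989,  0.87110078, -0.11948501,  0.0576172 ])}
wrist {'fx': 323.07192508439675, 'fy': 323.07192508439675, 'cx': 278.04067913271626, 'cy': 206.02281854467324, 'distortion': array([-0.00606622,  0.        ,  0.        ,  0.        ,  0.        ]), 'position': array([ 241.99813186, -471.8239555 ,  373.31267088]), 'attitude': array([ 0.12085549,  0.80487148, -0.57452428, -0.08658923])}
{'time_s': 0.15, 'joints': array([-1.46338805e+00,  3.13309322e-01,  1.49823764e+00, -1.63595075e-05,
        1.33098622e+00, -2.23391646e-01]), 'dq': array([ 0.00120488, -0.0016502 , -0.00123897, -0.00151498, -0.00250844,
       -0.0009198 ]), 'tau': array([ 7.66851754e-04, -4.12370145e+01, -2.59797728e+01, -1.72781733e-04,
        3.22298387e-03,  5.24540582e-06]), 'eef_pos': array([ 170.50864619, -496.51510658,  404.2820614 ]), 'ee_rot': array([-4.69935992e-04,  9.86352152e-01,  1.64648751e-01,  1.93248321e-05]), 'force': array([ 0.20781338, -0.04800785,  0.11899054]), 'wrist_torque': array([0.01335112, 0.01780901, 0.08807372]), 'grip_force': 0.0, 'grip_width': 0.9988672569491795}
```

View pics/scene0.png

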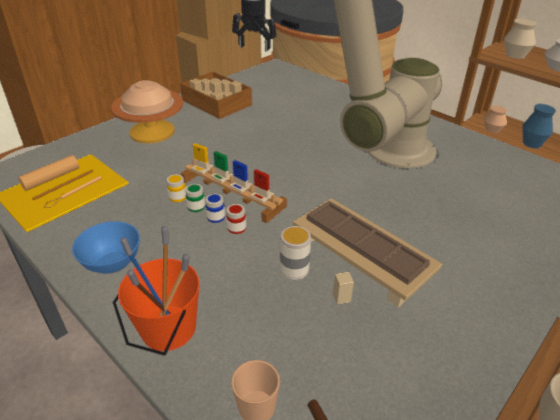

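View pics/side0.png

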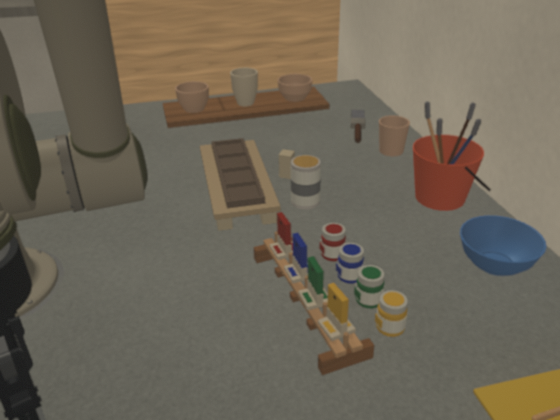

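The scene view shows tiles yellow (200,152), green (220,160), blue (240,170), red (261,180) with jars in front of them in the picture, and the tray at about (367,241). From the robot's left the order is red, blue, green, yellow. There is a tall jar at (295,250) and a wooden block at (344,290) near the kiln rack. The side view agrees: red is farthest and yellow nearest, with the tray at (238,167).

```bash
cat > h.py <<'E'
import cv2, numpy as np
from scipy.spatial.transform import Rotation as R
def rot(q): return R.from_quat(np.r_[q[1:],q[0]])
def ray(c,uv):
    K=np.array([[c["fx"],0,c["cx"]],[0,c["fy"],c["cy"]],[0,0,1]])
    p=cv2.undistortPoints(np.float64(uv).reshape(-1,1,2),K,np.float64(c["distortion"])).reshape(-1,2)
    d=rot(c["attitude"]).apply(np.c_[p,np.ones(len(p))])
    return np.array(c["position"]),d
def plane(c,uv,z):
    o,d=ray(c,uv); return o+d*((z-o[2])/d[:,2])[:,None]
def project(c,P):
    r=rot(c["attitude"]).inv(); t=-r.apply(c["position"])
    K=np.array([[c["fx"],0,c["cx"]],[0,c["fy"],c["cy"]],[0,0,1]])
    return cv2.projectPoints(np.float64(P),r.as_rotvec(),t,K,np.float64(c["distortion"]))[0].reshape(-1,2)
def hsv(img): return cv2.cvtColor(img,cv2.COLOR_RGB2HSV)
COL={"red":[(0,140,60,6,255,255),(174,140,60,180,255,255)],"blue":[(108,120,50,128,255,255)],
 "green":[(60,120,40,90,255,255)],"yellow":[(20,150,100,30,255,255)]}
def mask(img,name):
    h=hsv(img); m=0
    for r in COL[name]: m=m|cv2.inRange(h,r[:3],r[3:])
    return m
def blobs(m,amin=8):
    n,l,s,c=cv2.connectedComponentsWithStats(m)
    return [(int(s[i,4]),c[i].round(1),s[i,:4]) for i in range(1,n) if s[i,4]>=amin]
E
python3 - <<'E'
from h import *; from rig import ctrl, imaging, status
for n in("scene","side"):
    im=cv2.imread(f"pics/{n}0.png")[...,::-1].copy(); c=imaging.calibration(n)
    for k in COL:
        for a,p,b in blobs(mask(im,k)):
            P=plane(c,[p],90)[0]
            if 200<P[0]<800 and -500<P[1]<300 and a<400: print(n,k,a,p,"z90",P.round(),"z62",plane(c,[p],62)[0][:2].round())
    y,x=((240,367) if n=="scene" else (168,238)); print(hsv(im)[y-12:y+13:6,x-12:x+13:6].reshape(-1,3).tolist())
E
```

```text
scene red 245 [261.1 179.5] z90 [ 527. -100.   90.] z62 [ 499. -129.]
scene red 18 [258.2 195.8] z90 [581. -54.  90.] z62 [555. -82.]
scene red 80 [235.  208.7] z90 [655. -57.  90.] z62 [633. -84.]
scene red 68 [236.2 219.4] z90 [680. -25.  90.] z62 [658. -51.]
scene red 25 [236.8 232. ] z90 [709.   9.  90.] z62 [688. -16.]
scene blue 214 [239.8 170. ] z90 [ 536. -172.   90.] z62 [ 508. -204.]
scene blue 8 [236.6 185.9] z90 [ 590. -123.   90.] z62 [ 565. -154.]
scene blue 67 [213.7 198.1] z90 [ 664. -125.   90.] z62 [ 641. -155.]
scene blue 59 [214.7 208.5] z90 [688. -92.  90.] z62 [ 667. -121.]
scene blue 16 [216. 221.] z90 [716. -54.  90.] z62 [696. -81.]
scene green 189 [220.4 160.7] z90 [ 542. -243.   90.] z62 [ 515. -278.]
scene green 60 [193.5 187.9] z90 [ 672. -194.   90.] z62 [ 650. -227.]
scene green 47 [195.1 198.2] z90 [ 696. -157.   90.] z62 [ 675. -189.]
scene green 12 [196.2 210.5] z90 [ 724. -117.   90.] z62 [ 704. -147.]
scene yellow 42 [162.  132.6] z90 [ 563. -487.   90.] z62 [ 536. -533.]
scene yellow 220 [200.1 152.6] z90 [ 554. -316.   90.] z62 [ 528. -354.]
scen
[... 1343 characters left out ...]
llow 184 [393.2 298.6] z90 [ 644. -327.   90.] z62 [ 659. -299.]
side yellow 109 [390.6 315.3] z90 [ 625. -359.   90.] z62 [ 639. -333.]
side yellow 24 [378.  320.7] z90 [ 602. -365.   90.] z62 [ 616. -339.]
side yellow 44 [328.6 326.4] z90 [ 529. -356.   90.] z62 [ 539. -330.]
side yellow 8 [390.5 334.8] z90 [ 608. -395.   90.] z62 [ 622. -371.]
[[16, 74, 72], [16, 70, 76], [14, 73, 80], [15, 73, 84], [17, 83, 117], [14, 72, 88], [15, 70, 87], [16, 73, 87], [15, 74, 89], [15, 70, 88], [14, 71, 83], [15, 73, 77], [16, 73, 73], [14, 73, 73], [16, 72, 74], [15, 74, 89], [14, 71, 90], [14, 74, 89], [15, 74, 89], [14, 72, 88], [14, 72, 88], [15, 74, 90], [14, 74, 90], [14, 72, 88], [16, 73, 87]]
```

Run:
```python
from h import *; from rig import ctrl, imaging, status
for n,seed in(("scene",(367,246)),("side",(238,160))):
    im=cv2.imread(f"pics/{n}0.png")[...,::-1].copy(); c=imaging.calibration(n); h=hsv(im)
    m=cv2.inRange(h,(9,60,60),(19,125,135)); m=cv2.morphologyEx(m,cv2.MORPH_CLOSE,np.ones((7,7)))
    l=cv2.connectedComponents(m)[1]
    k=(l==l[seed[1],seed[0]]).astype(np.uint8)
    ct=max(cv2.findContours(k,0,2)[0],key=cv2.contourArea)
    P=plane(c,ct.reshape(-1,2),66)[:,:2].astype(np.float32)
    print(n,cv2.minAreaRect(P))
    # tan shelf incl. tray, top at about 50
    m=cv2.inRange(h,(9,60,60),(20,140,255)) ; m=cv2.morphologyEx(m,cv2.MORPH_OPEN,np.ones((3,3)))
    l=cv2.connectedComponents(m)[1]; k=(l==l[seed[1],seed[0]]).astype(np.uint8)
    ct=max(cv2.findContours(k,0,2)[0],key=cv2.contourArea)
    print(n,"shelf",cv2.minAreaRect(plane(c,ct.reshape(-1,2),52)[:,:2].astype(np.float32)))
    # tall pot
    print("pot base", plane(c,[(295,275) if n=="scene" else (305,205)],0)[0].round(), "block", plane(c,[(344,302) if n=="scene" else (287,176)],0)[0].round())
```

```text
scene ((502.25860595703125, 208.55250549316406), (306.0365905761719, 95.90595245361328), 87.33489227294922)
scene shelf ((513.7167358398438, 210.21527099609375), (335.5130920410156, 175.32864379882812), 87.32730102539062)
pot base [650. 134.   0.] block [635. 264.   0.]
side ((491.07135009765625, 156.8260040283203), (393.4260559082031, 139.07640075683594), 87.74362182617188)
side shelf ((494.86602783203125, 183.23826599121094), (398.97149658203125, 140.36741638183594), 87.34601593017578)
pot base [633. 104.   0.] block [629. 245.   0.]
```

```bash
cat >> h.py <<'E'
def rel(s,target,yaw):
    """shift and turn in tool axes to bring the TCP to target with tool down and tool y at angle yaw (world)"""
    r=rot(s["ee_rot"]); y=np.r_[np.cos(yaw),np.sin(yaw),0]; z=np.r_[0,0,-1.]
    g=R.from_matrix(np.c_[np.cross(y,z),y,z])
    return r.inv().apply(np.array(target)-s["eef_pos"]).round(1),(r.inv()*g).as_rotvec().round(3)
E
python3 - <<'E'
from h import *; from rig import ctrl, imaging, status
s=status.sense();c=imaging.calibration("wrist");t=rot(s["ee_rot"]).inv()
print("cam axes in tool",t.apply(rot(c["attitude"]).as_matrix().T).round(2),t.apply(c["position"]-s["eef_pos"]).round(1))
print(rel(s,(545,-260,404),0.12))
E
```

```text
cam axes in tool [[ 0.    1.   -0.  ]
 [-0.96 -0.   -0.29]
 [-0.29  0.    0.96]] [75.6 -0.1 31. ]
(array([ 431. , -102.1,    0.5]), array([-1.00e-03, -1.00e-03, -1.36e+00]))
```

```bash
echo '[[45,-16,0,0,0,-0.136],[90,-32,0,0,0,-0.272],[135,-49,0,0,0,-0.408],[180,-65,0,0,0,-0.544],[225,-81,0,0,0,-0.68],[270,-98,0,0,0,-0.816],[315,-114,0,0,0,-0.952],[360,-130,0,0,0,-1.088]]' | python3 steer.py 1.0 40
python3 - <<'E'
from h import *; from rig import ctrl, imaging, status
print(rel(status.sense(),(545,-195,404),0.12))
E
```

```text
time_s: 0.95
eef_pos: [470.1, -255.1, 404.6]
ee_rot: [-0.0, 0.757, 0.654, -0.0]
force: [0.4, -0.6, 0.7]
grip_width: 0.998
grip_force: 0.0
(array([70.4, 65.4,  0.6]), array([-0.   , -0.   , -0.266]))
```

```bash
echo '[[35,33,0,0,0,-0.133],[70,65,0,0,0,-0.266],[70,65,0,0,0,-0.266],[70,65,0,0,0,-0.266]]' | python3 steer.py
python3 - <<'E'
from h import *; from rig import ctrl, imaging, status
import pickle
s=status.sense();c=imaging.calibration("wrist");im=imaging.capture("wrist")
cv2.imwrite("pics/wrist1.png",im[...,::-1]);pickle.dump((s,c),open("w1.pkl","wb"))
print(s["eef_pos"],s["joints"])
for k in COL:
    for a,p,b in blobs(mask(im,k),15):
        print(k,a,p,b,"z115",plane(c,[p],115)[0].round(1),"z62",plane(c,[p],62)[0][:2].round(1),"z48",plane(c,[p],48)[0][:2].round(1))
E
```

```text
time_s: 1.35
eef_pos: [544.0, -196.8, 404.1]
ee_rot: [-0.001, 0.665, 0.747, -0.0]
force: [-1.0, -0.3, 0.5]
grip_width: 1.001
grip_force: 0.0
[ 543.95420458 -196.76147739  404.08233372] [-5.49477599e-01  4.32319933e-01  1.32969776e+00 -2.74370340e-04
  1.38070113e+00 -6.64358655e-01]
red 820 [276.   69.6] [270  38  13  64] z115 [531. -96. 115.] z62 [530.1 -90.7] z48 [529.8 -89.3]
red 98 [364.5  77.6] [361  57  12  42] z115 [597.2 -93.9 115. ] z62 [609.9 -88.2] z48 [613.2 -86.7]
red 1090 [392.6  74.9] [375  56  36  39] z115 [617.6 -89.6 115. ] z62 [634.5 -83. ] z48 [638.9 -81.3]
red 243 [262.  78.] [258  65   9  27] z115 [ 521.3 -103.   115. ] z62 [518.4 -99.1] z48 [517.6 -98.1]
red 222 [291.5  77.8] [287  64   9  28] z115 [ 543.2 -100.3  115. ] z62 [544.7 -95.9] z48 [545.1 -94.7]
red 54 [355.2  78.9] [354  69   4  20] z115 [590.5 -95.6 115. ] z62 [601.7 -90.2] z48 [604.7 -88.8]
blue 70 [362.9 142. ] [357 131  20  28] z115 [ 605.1 -140.7  115. ] z62 [ 619.3 -144.6] z48 [ 623.1 -145.6]
blue 623 [277.4 163.7] [272 136  12  56] z115 [ 540.1 -165.6  115. ] z62 [ 541.  -174.5] z48 [ 541.2 -
[... 954 characters left out ...]
 [ 642.4 -272.4] z48 [ 647.2 -279.2]
yellow 22 [343.9 268.9] [343 263   3  13] z115 [ 609.6 -252.3  115. ] z62 [ 624.8 -279.1] z48 [ 628.8 -286.2]
yellow 672 [276.8 304.4] [264 275  22  64] z115 [ 554.4 -295.4  115. ] z62 [ 558.3 -331.1] z48 [ 559.3 -340.5]
yellow 90 [291.  281.9] [288 274   7  18] z115 [ 564.5 -270.6  115. ] z62 [ 570.4 -301.2] z48 [ 572.  -309.3]
yellow 251 [366.8 287.6] [360 276  14  24] z115 [ 633.6 -268.6  115. ] z62 [ 653.7 -298.7] z48 [ 659.  -306.7]
yellow 568 [462.2 400.1] [444 388  39  21] z115 [ 757.4 -387.1  115. ] z62 [ 802.9 -441.6] z48 [ 814.9 -456. ]
yellow 126 [461.4 418.2] [439 417  50   3] z115 [ 763.5 -411.2  115. ] z62 [ 810.3 -470.6] z48 [ 822.7 -486.3]
```

View pics/wrist1.png

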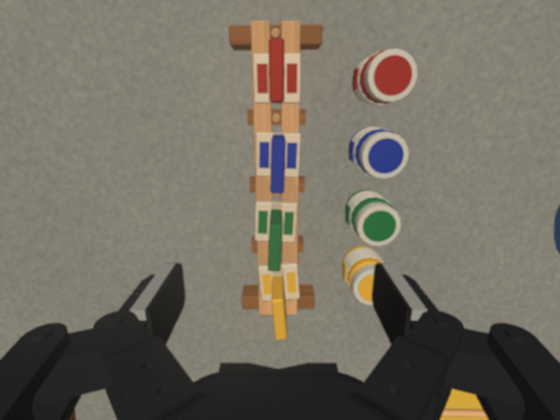

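Run:
```python
from h import *; from rig import ctrl, imaging, status
import pickle
s,c=pickle.load(open("w1.pkl","rb")); im=cv2.imread("pics/wrist1.png")[...,::-1].copy()
m=cv2.inRange(hsv(im),(13,150,90),(32,255,255)); m[:,:255]=0
for a,p,b in blobs(m,15):
    if 250<p[0]<300: print(a,p,b,plane(c,[p],48)[0].round(1))
print(rel(status.sense(),(531.4,-96.4,300),0.12),rel(status.sense(),(531.4,-96.4,242),0.12))
```

```text
141 [290.9 282. ] [287 273   9  19] [ 571.9 -309.4   48. ]
865 [276.6 303.6] [263 275  24  64] [ 559.  -339.4   48. ]
(array([101.8,  -0.4, 104.4]), array([-0.001, -0.   , -0.007])) (array([101.8,  -0.3, 162.4]), array([-0.001, -0.   , -0.007]))
```

The wrist view shows the tiles in the rack at columns ~262–292: red row 78, blue 155, green 222, yellow 282, with foot dabs on both sides of each plate. The jar lids are at (393,75), (385,155), (379,226) and (367,288). The dab midpoints give the tile centres.

```bash
echo '[[40,0,20,0,0,0],[80,0,50,0,0,0],[101,0,90,0,0,0],[101,0,110,0,0,0],[101,0,110,0,0,0],[101,0,110,0,0,0]]' | python3 steer.py
python3 - <<'E'
from h import *; from rig import ctrl, imaging, status
print(rel(status.sense(),(531.4,-96.4,242),0.12))
E
```

```text
time_s: 2.0
eef_pos: [532.0, -98.2, 295.7]
ee_rot: [0.001, 0.666, 0.746, 0.0]
force: [-0.0, -0.0, 1.4]
grip_width: 0.997
grip_force: 0.0
(array([ 1.9, -0.5, 53.7]), array([ 0.001,  0.001, -0.008]))
```

```bash
echo '[[2,0,25,0,0,-0.008],[2,0,45,0,0,-0.008],[2,0,54,0,0,-0.008],[2,0,54,0,0,-0.008]]' | python3 steer.py && echo '[[0,0,0,0,0,0],[0,0,0,0,0,0],[0,0,0,0,0,0],[0,0,0,0,0,0],[0,0,0,0,0,0],[0,0,0,0,0,0],[0,0,0,0,0,0],[0,0,0,0,0,0]]' | python3 steer.py 0.0 40
```

```text
time_s: 2.4
eef_pos: [531.9, -95.7, 241.0]
ee_rot: [0.0, 0.663, 0.748, -0.0]
force: [0.2, 0.3, 0.8]
grip_width: 1.003
grip_force: 0.0
time_s: 3.2
eef_pos: [532.0, -95.0, 241.0]
ee_rot: [0.0, 0.663, 0.749, 0.0]
force: [0.1, 0.9, 4.5]
grip_width: 0.125
grip_force: 39.4
```

```bash
echo '[[0,0,-10,0,0,0],[0,0,-30,0,0,0],[0,0,-60,0,0,0],[0,0,-95,0,0,0],[0,0,-130,0,0,0],[0,0,-165,0,0,0],[0,0,-165,0,0,0]]' | python3 steer.py
python3 - <<'E'
from h import *; from rig import ctrl, imaging, status
print(rel(status.sense(),(500,150,405),-0.045))
E
```

```text
time_s: 3.9
eef_pos: [531.9, -94.9, 410.8]
ee_rot: [0.004, 0.663, 0.749, 0.001]
force: [-0.9, 0.5, -0.4]
grip_width: 0.127
grip_force: 39.0
(array([247. ,  -1.9,   4.8]), array([0.008, 0.004, 0.167]))
```

```bash
echo '[[20,0,0,0,0,0.02],[55,0,0,0,0,0.04],[95,0,0,0,0,0.07],[135,0,0,0,0,0.1],[175,-1,0,0,0,0.13],[215,-2,0,0,0,0.15],[240,-2,0,0,0,0.167],[247,-2,0,0,0,0.167]]' | python3 steer.py && echo '[[0,0,0,0,0,0],[0,0,0,0,0,0],[0,0,0,0,0,0]]' | python3 steer.py
python3 - <<'E'
from h import *; from rig import ctrl, imaging, status
import pickle
s=status.sense();c=imaging.calibration("wrist");im=imaging.capture("wrist")
cv2.imwrite("pics/wrist2.png",im[...,::-1]);pickle.dump((s,c),open("w2.pkl","wb"))
E
```

```text
time_s: 4.7
eef_pos: [499.1, 152.0, 405.4]
ee_rot: [-0.0, 0.722, 0.692, -0.0]
force: [0.0, -1.1, -1.8]
grip_width: 0.122
grip_force: 39.0
time_s: 5.0
eef_pos: [500.1, 148.8, 405.6]
ee_rot: [-0.0, 0.723, 0.691, -0.0]
force: [-0.1, -0.2, -0.6]
grip_width: 0.123
grip_force: 39.0
```

View pics/wrist2.png

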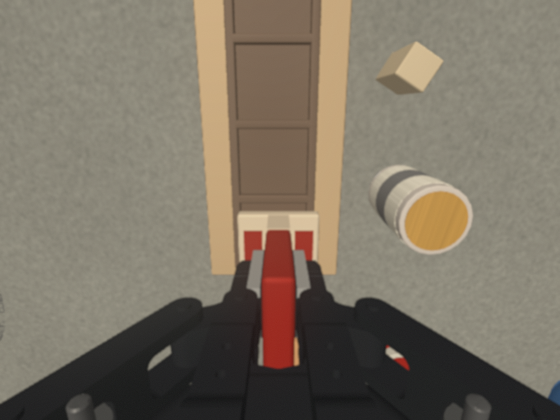

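The held red tile hangs upright in the gripper. The tray spans columns 233–318, with cross walls near rows 39, 124 and 197, and the shelf's near edge at row 274. The pot lid is at (438,220) and the block at (410,67).

Run:
```python
from h import *
import pickle
s,c=pickle.load(open("w2.pkl","rb")); im=cv2.imread("pics/wrist2.png"); g=cv2.cvtColor(im,6).astype(int)
p=g[:,255:295].mean(1).round().astype(int)
for r in (30,112,185): print(r,p[r:r+24].tolist())
for r in (65,80,95,155): q=g[r-2:r+3].mean(0).round().astype(int); print(r,195,q[195:245].tolist(),305,q[305:355].tolist())
for v in(39,124,197): print(v,plane(c,[(275,v)],68)[0].round(1))
```

```text
30 [109, 110, 109, 109, 110, 111, 110, 108, 107, 106, 103, 96, 79, 68, 77, 97, 107, 109, 109, 109, 109, 109, 109, 109]
112 [104, 104, 105, 104, 105, 104, 104, 102, 104, 107, 107, 106, 104, 102, 99, 92, 90, 96, 102, 104, 103, 104, 103, 103]
185 [103, 103, 103, 103, 103, 103, 103, 102, 96, 94, 101, 107, 106, 105, 103, 102, 100, 96, 97, 101, 103, 103, 103, 102]
65 195 [135, 135, 146, 165, 175, 178, 177, 177, 178, 177, 177, 177, 177, 177, 177, 177, 177, 177, 177, 177, 177, 177, 177, 177, 177, 177, 177, 177, 177, 174, 157, 129, 111, 111, 112, 112, 112, 111, 104, 90, 84, 95, 106, 110, 110, 109, 110, 110, 109, 109] 305 [108, 109, 109, 105, 94, 92, 103, 110, 110, 108, 107, 105, 104, 115, 145, 166, 172, 172, 171, 172, 172, 171, 171, 172, 172, 172, 171, 171, 172, 171, 171, 171, 171, 171, 171, 171, 171, 171, 171, 171, 171, 165, 152, 140, 134, 135, 137, 139, 140, 141]
80 195 [140, 139, 140, 150, 165, 175, 177, 177, 177, 176, 177, 177, 177, 176, 177, 176, 177, 177, 177, 176, 177, 176, 176, 176, 176, 176, 176, 176, 177, 177, 173, 153, 125, 112, 111, 112, 112, 112, 109, 99, 85, 87, 101, 108, 109, 1
[... 662 characters left out ...]
, 171, 171, 171, 171, 171, 170, 171, 171, 171, 171, 170, 171, 171, 168, 156, 139, 133, 136, 138, 137, 135, 134, 134, 136]
155 195 [139, 139, 139, 140, 141, 141, 142, 145, 153, 163, 171, 173, 173, 173, 173, 173, 173, 173, 173, 173, 173, 173, 173, 173, 173, 173, 172, 173, 172, 173, 173, 173, 173, 170, 153, 126, 109, 107, 109, 108, 108, 104, 94, 84, 90, 101, 104, 105, 104, 104] 305 [103, 97, 90, 93, 101, 106, 105, 104, 103, 102, 113, 141, 164, 170, 169, 169, 169, 170, 169, 170, 170, 169, 169, 170, 170, 170, 169, 169, 170, 169, 169, 169, 169, 169, 169, 168, 160, 146, 136, 135, 136, 136, 136, 135, 135, 135, 134, 134, 134, 133]
39 [504.  279.5  68. ]
124 [500.5 208.7  68. ]
197 [497.1 139.   68. ]
```

Run:
```python
from h import *; from rig import ctrl, imaging, status
print(rel(status.sense(),(503.7,318,285),-0.048))
```

```text
(array([169.1,  -4.2, 120.6]), array([-0.   ,  0.   ,  0.002]))
```

```bash
echo '[[25,0,0,0,0,0],[65,-1,0,0,0,0],[105,-2,0,0,0,0],[145,-3,10,0,0,0],[169,-4,40,0,0,0],[169,-4,80,0,0,0],[169,-4,110,0,0,0],[169,-4,120,0,0,0]]' | python3 steer.py && echo '[[0,0,0,0,0,0],[0,0,0,0,0,0],[0,0,0,0,0,0],[0,0,0,0,0,0]]' | python3 steer.py
python3 - <<'E'
from h import *; from rig import ctrl, imaging, status
print(rel(status.sense(),(503.7,318,259),-0.048))
c=imaging.calibration("side"); im=imaging.capture("side"); cv2.imwrite("pics/s3.png",cv2.resize(im[100:260,150:350],None,fx=3,fy=3)[...,::-1])
E
```

```text
time_s: 5.85
eef_pos: [503.3, 318.2, 282.5]
ee_rot: [-0.001, 0.723, 0.691, -0.003]
force: [0.2, -0.6, 0.0]
grip_width: 0.126
grip_force: 39.0
time_s: 6.25
eef_pos: [503.7, 318.9, 287.0]
ee_rot: [0.0, 0.723, 0.691, 0.001]
force: [0.8, -0.3, -1.7]
grip_width: 0.121
grip_force: 39.0
(array([-0.9,  0. , 28. ]), array([ 0.002, -0.001,  0.003]))
```

View pics/s3.png

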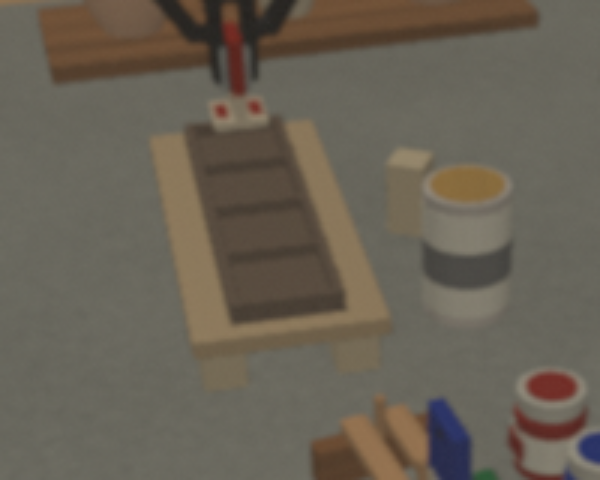

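The side view shows the red tile hanging upright over the farthest (leftmost) compartment, with its foot at crop (240,110). It is still above the floor.

```bash
echo '[[-1,0,6,0,0,0],[-1,0,12,0,0,0],[-1,0,17,0,0,0],[-1,0,21,0,0,0],[-1,0,22,0,0,0],[-1,0,22,0,0,0]]' | python3 steer.py && echo '[[0,0,1,0,0,0],[0,0,2,0,0,0],[0,0,2,0,0,0],[0,0,2,0,0,0]]' | python3 steer.py&& echo '[[0,0,1,0,0,0],[0,0,2,0,0,0],[0,0,2,0,0,0],[0,0,2,0,0,0]]' | python3 steer.py
```

```text
time_s: 6.9
eef_pos: [503.4, 318.0, 263.5]
ee_rot: [-0.0, 0.723, 0.691, -0.0]
force: [-0.0, 0.3, -0.8]
grip_width: 0.124
grip_force: 39.0
time_s: 7.3
eef_pos: [503.4, 318.0, 261.8]
ee_rot: [0.0, 0.723, 0.691, 0.0]
force: [-0.5, 0.8, -0.4]
grip_width: 0.122
grip_force: 39.0
time_s: 7.7
eef_pos: [503.4, 317.9, 259.7]
ee_rot: [-0.0, 0.723, 0.691, -0.0]
force: [0.6, 1.0, -0.6]
grip_width: 0.124
grip_force: 39.0
```

```bash
for i in 1 2; do echo '[[0,0,1,0,0,0],[0,0,1,0,0,0],[0,0,1,0,0,0]]' | python3 steer.py | grep -E "eef_pos|force:"; done
```

```text
eef_pos: [503.5, 318.0, 259.0]
force: [-0.1, -0.1, 1.8]
grip_force: 39.4
eef_pos: [503.4, 318.0, 259.0]
force: [-3.4, -1.6, 9.6]
grip_force: 40.7
```

```bash
echo '[[0,0,0,0,0,0],[0,0,0,0,0,0],[0,0,0,0,0,0],[0,0,0,0,0,0],[0,0,0,0,0,0]]' | python3 steer.py 0.6 && echo '[[0,0,-10,0,0,0],[0,0,-40,0,0,0],[0,0,-80,0,0,0],[0,0,-120,0,0,0],[0,0,-150,0,0,0],[0,0,-150,0,0,0]]' | python3 steer.py
python3 - <<'E'
from h import *; from rig import ctrl, imaging, status
s=status.sense(); print(rel(s,(541,-168,405),0.12))
im=imaging.capture("scene"); cv2.imwrite("pics/s4.png",cv2.resize(im[150:310,260:460],None,fx=3,fy=3)[...,::-1])
E
```

```text
time_s: 8.8
eef_pos: [503.4, 317.9, 257.5]
ee_rot: [-0.0, 0.723, 0.691, -0.0]
force: [0.3, -0.9, 0.1]
grip_width: 0.598
grip_force: 0.0
time_s: 9.4
eef_pos: [503.3, 318.0, 413.1]
ee_rot: [0.002, 0.723, 0.691, 0.004]
force: [-0.6, 0.5, -0.2]
grip_width: 0.601
grip_force: 0.0
(array([-483.8,   59.4,    6.9]), array([ 0.008, -0.003, -0.165]))
```

View pics/s4.png

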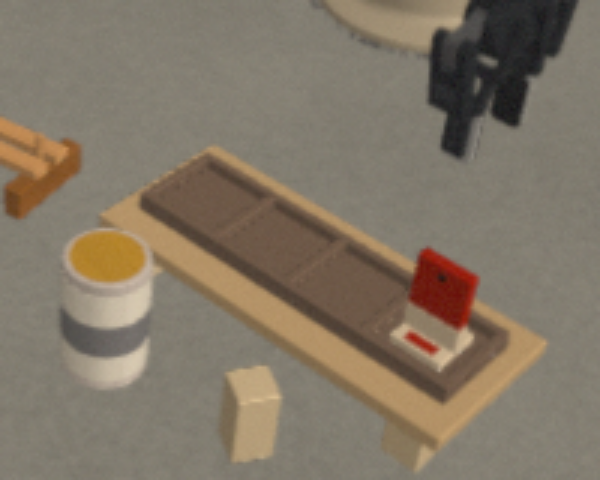

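The red tile stands upright in the leftmost compartment: plate at crop (443,285), dab at (421,343). Next I'll check its position numerically and go for blue.

```bash
echo '[[-30,4,0,0,0,-0.02],[-75,9,0,0,0,-0.04],[-125,15,0,0,0,-0.06],[-175,21,0,0,0,-0.08],[-225,27,0,0,0,-0.1],[-275,33,0,0,0,-0.12],[-325,40,0,0,0,-0.14],[-375,46,0,0,0,-0.165]]' | python3 steer.py
python3 - <<'E'
from h import *; from rig import ctrl, imaging, status
s=status.sense(); print(rel(s,(541,-168,300),0.12))
k=np.array([[498.5,208.7]]); 
for n in("scene","side"):
    im=imaging.capture(n); c=imaging.calibration(n)
    for a,p,b in blobs(mask(im,"red"),6):
        P=plane(c,[p],66)[0]
        if 250<P[1]<420 and 450<P[0]<560: print(n,a,p,P.round(1),"plate@109",plane(c,[p],109)[0].round(1))
E
```

```text
time_s: 10.25
eef_pos: [532.0, -58.5, 406.8]
ee_rot: [-0.001, 0.663, 0.749, -0.0]
force: [1.4, 0.8, -0.1]
grip_width: 0.6
grip_force: 0.0
(array([-109.9,   -4.1,  106.7]), array([-0.002, -0.001,  0.001]))
scene 393 [407.3 245.8] [454.9 296.1  66. ] plate@109 [500.7 315.7 109. ]
scene 32 [400.1 263.9] [515.6 315.8  66. ] plate@109 [557.8 334.3 109. ]
side 92 [228.3 129. ] [517.8 416.8  66. ] plate@109 [504.  322.7 109. ]
side 7 [235. 146.] [515.9 313.5  66. ] plate@109 [502.2 226.7 109. ]
```

```bash
echo '[[-50,-2,0,0,0,0],[-90,-3,0,0,0,0],[-110,-4,30,0,0,0],[-110,-4,70,0,0,0],[-110,-4,105,0,0,0],[-110,-4,105,0,0,0],[-110,-4,105,0,0,0]]' | python3 steer.py
python3 - <<'E'
from h import *; from rig import ctrl, imaging, status
print(rel(status.sense(),(540.6,-168,241),0.12))
E
```

```text
time_s: 11.05
eef_pos: [541.7, -165.9, 303.2]
ee_rot: [-0.0, 0.663, 0.748, -0.0]
force: [-0.6, 0.1, 0.5]
grip_width: 0.599
grip_force: 0.0
(array([-2. , -1.4, 62.2]), array([-0., -0.,  0.]))
```

```bash
echo '[[-2,-1,25,0,0,0],[-2,-1,50,0,0,0],[-2,-1,62,0,0,0],[-2,-1,62,0,0,0]]' | python3 steer.py && echo '[[0,0,0,0,0,0],[0,0,0,0,0,0],[0,0,0,0,0,0],[0,0,0,0,0,0],[0,0,0,0,0,0],[0,0,0,0,0,0]]' | python3 steer.py 0.0 40 && echo '[[0,0,-10,0,0,0],[0,0,-30,0,0,0],[0,0,-60,0,0,0],[0,0,-100,0,0,0],[0,0,-145,0,0,0],[0,0,-155,0,0,0],[0,0,-155,0,0,0]]' | python3 steer.py
python3 - <<'E'
from h import *; from rig import ctrl, imaging, status
print(rel(status.sense(),(500.2,246,395),-0.048))
E
```

```text
time_s: 11.45
eef_pos: [540.9, -168.1, 240.9]
ee_rot: [-0.0, 0.663, 0.748, -0.0]
force: [-0.2, -0.8, -0.5]
grip_width: 0.6
grip_force: 0.0
time_s: 12.05
eef_pos: [541.1, -168.4, 242.0]
ee_rot: [0.001, 0.663, 0.748, 0.0]
force: [-0.7, 1.2, 6.5]
grip_width: 0.123
grip_force: 40.0
time_s: 12.75
eef_pos: [540.6, -168.1, 397.6]
ee_rot: [0.002, 0.663, 0.748, 0.0]
force: [-0.4, 0.1, -1.8]
grip_width: 0.127
grip_force: 39.1
(array([416. ,   9.5,   1.8]), array([0.003, 0.002, 0.168]))
```

```bash
echo '[[20,0,0,0,0,0.01],[60,1,0,0,0,0.03],[105,2,0,0,0,0.05],[155,4,0,0,0,0.08],[205,5,0,0,0,0.1],[255,6,0,0,0,0.12],[300,7,0,0,0,0.14],[340,8,0,0,0,0.168]]' | python3 steer.py && echo '[[0,0,0,0,0,0],[0,0,0,0,0,0]]' | python3 steer.py
python3 - <<'E'
from h import *; from rig import ctrl, imaging, status
print(rel(status.sense(),(500.2,245.5,280),-0.048))
E
```

```text
time_s: 13.55
eef_pos: [507.2, 172.4, 393.9]
ee_rot: [-0.001, 0.724, 0.69, -0.001]
force: [1.0, -0.3, -1.0]
grip_width: 0.123
grip_force: 39.0
time_s: 13.75
eef_pos: [507.7, 170.8, 394.1]
ee_rot: [-0.001, 0.723, 0.691, -0.001]
force: [0.9, -0.4, -1.0]
grip_width: 0.124
grip_force: 39.0
(array([ 74.4, -10.6, 114.1]), array([-0.003,  0.001,  0.002]))
```

```bash
echo '[[20,-3,0,0,0,0],[55,-8,0,0,0,0],[74,-11,20,0,0,0],[74,-11,60,0,0,0],[74,-11,95,0,0,0],[74,-11,114,0,0,0],[74,-11,114,0,0,0],[74,-11,114,0,0,0]]' | python3 steer.py && echo '[[0,0,0,0,0,0],[0,0,0,0,0,0]]' | python3 steer.py
python3 - <<'E'
from h import *; from rig import ctrl, imaging, status
print(rel(status.sense(),(500.2,245.5,261),-0.048))
E
```

```text
time_s: 14.55
eef_pos: [501.0, 243.9, 282.0]
ee_rot: [-0.0, 0.724, 0.689, -0.0]
force: [0.5, -0.1, -0.5]
grip_width: 0.121
grip_force: 39.0
time_s: 14.75
eef_pos: [500.8, 244.5, 282.9]
ee_rot: [0.001, 0.724, 0.69, 0.001]
force: [0.5, 0.1, -2.0]
grip_width: 0.122
grip_force: 39.0
(array([ 0.9, -0.7, 21.9]), array([ 0.002, -0.001, -0.   ]))
```

```bash
echo '[[0,-1,6,0,0,0],[1,-1,12,0,0,0],[1,-1,16,0,0,0],[1,-1,20,0,0,0],[1,-1,20,0,0,0],[1,-1,20,0,0,0],[1,-1,20,0,0,0]]' | python3 steer.py|grep -E "eef_pos|force:"; for i in 1 2; do echo '[[0,0,1,0,0,0],[0,0,1,0,0,0],[0,0,1,0,0,0]]' | python3 steer.py | grep -E "eef_pos|force:"; done
```

```text
eef_pos: [499.7, 245.8, 261.9]
force: [-0.2, 0.0, -0.6]
grip_force: 39.0
eef_pos: [499.6, 245.7, 260.7]
force: [-0.1, -0.2, -0.8]
grip_force: 39.0
eef_pos: [499.7, 245.8, 260.0]
force: [-0.5, 0.3, 3.2]
grip_force: 39.5
```

```bash
echo '[[0,0,0.5,0,0,0],[0,0,0.5,0,0,0]]' | python3 steer.py|grep -E "eef_pos|force:"; echo '[[0,0,0,0,0,0],[0,0,0,0,0,0],[0,0,0,0,0,0],[0,0,0,0,0,0],[0,0,0,0,0,0]]' | python3 steer.py 0.6 && echo '[[0,0,-10,0,0,0],[0,0,-40,0,0,0],[0,0,-80,0,0,0],[0,0,-120,0,0,0],[0,0,-145,0,0,0],[0,0,-145,0,0,0]]' | python3 steer.py && echo '[[-30,4,0,0,0,-0.02],[-75,10,0,0,0,-0.04],[-125,16,0,0,0,-0.06],[-175,22,0,0,0,-0.08],[-225,28,0,0,0,-0.1],[-275,34,0,0,0,-0.12],[-325,39,0,0,0,-0.14],[-365,44,0,0,0,-0.165]]' | python3 steer.py
python3 - <<'E'
from h import *; from rig import ctrl, imaging, status
s=status.sense(); print(rel(s,(546,-240,300),0.12))
for n in("scene","side"):
    im=imaging.capture(n); c=imaging.calibration(n)
    for a,p,b in blobs(mask(im,"blue"),6):
        P=plane(c,[p],66)[0]
        if 150<P[1]<350 and 450<P[0]<560: print(n,a,p,P.round(1),"plate@109",plane(c,[p],109)[0].round(1))
E
```

```text
eef_pos: [499.7, 245.8, 260.0]
force: [-1.7, 0.5, 8.1]
grip_force: 40.4
time_s: 16.75
eef_pos: [499.6, 245.7, 259.1]
ee_rot: [-0.0, 0.724, 0.69, -0.0]
force: [0.7, 0.2, -0.5]
grip_width: 0.6
grip_force: 0.0
time_s: 17.35
eef_pos: [499.5, 245.8, 408.7]
ee_rot: [0.002, 0.724, 0.69, 0.003]
force: [0.2, 0.0, 0.5]
grip_width: 0.601
grip_force: 0.0
time_s: 18.15
eef_pos: [525.6, -123.4, 403.8]
ee_rot: [-0.0, 0.665, 0.747, -0.0]
force: [0.3, 1.5, 0.4]
grip_width: 0.605
grip_force: 0.0
(array([-118.2,    6.7,  103.8]), array([-0.001, -0.   , -0.003]))
scene 339 [381.  229.8] [450.4 221.9  66. ] plate@109 [496.5 246.  109. ]
scene 19 [374.2 247.5] [511.9 245.5  66. ] plate@109 [554.3 268.2 109. ]
side 79 [232.1 141.5] [513.7 340.5  66. ] plate@109 [500.1 251.8 109. ]
```

```bash
echo '[[-50,3,0,0,0,0],[-95,6,0,0,0,0],[-118,7,30,0,0,0],[-118,7,70,0,0,0],[-118,7,103,0,0,0],[-118,7,103,0,0,0],[-118,7,103,0,0,0]]' | python3 steer.py
python3 - <<'E'
from h import *; from rig import ctrl, imaging, status
print(rel(status.sense(),(546.4,-240,241),0.12))
E
```

```text
time_s: 18.95
eef_pos: [547.1, -237.0, 302.1]
ee_rot: [0.0, 0.664, 0.747, 0.0]
force: [-0.2, 0.7, 0.6]
grip_width: 0.602
grip_force: 0.0
(array([-2.9, -1. , 61.1]), array([ 0.   ,  0.   , -0.003]))
```

```bash
echo '[[-3,-1,25,0,0,0],[-3,-1,50,0,0,0],[-3,-1,61,0,0,0],[-3,-1,61,0,0,0]]' | python3 steer.py && echo '[[0,0,0,0,0,0],[0,0,0,0,0,0],[0,0,0,0,0,0],[0,0,0,0,0,0],[0,0,0,0,0,0],[0,0,0,0,0,0]]' | python3 steer.py 0.0 40 && echo '[[0,0,-10,0,0,0],[0,0,-30,0,0,0],[0,0,-60,0,0,0],[0,0,-100,0,0,0],[0,0,-145,0,0,0],[0,0,-155,0,0,0],[0,0,-155,0,0,0]]' | python3 steer.py
python3 - <<'E'
from h import *; from rig import ctrl, imaging, status
print(rel(status.sense(),(496.8,173.5,395),-0.048))
im=imaging.capture("wrist");cv2.imwrite("pics/w5.png",im[...,::-1])
E
```

```text
time_s: 19.35
eef_pos: [546.4, -240.3, 240.6]
ee_rot: [-0.0, 0.664, 0.747, 0.0]
force: [-0.3, 0.1, -0.2]
grip_width: 0.596
grip_force: 0.0
time_s: 19.95
eef_pos: [546.4, -240.5, 241.5]
ee_rot: [0.001, 0.665, 0.747, 0.0]
force: [-0.2, 1.3, 6.3]
grip_width: 0.122
grip_force: 39.9
time_s: 20.65
eef_pos: [546.0, -240.3, 397.2]
ee_rot: [0.002, 0.665, 0.747, 0.0]
force: [0.2, -0.6, -2.2]
grip_width: 0.124
grip_force: 39.1
(array([416.7,  -0.6,   1.2]), array([0.003, 0.002, 0.165]))
```

View pics/w5.png

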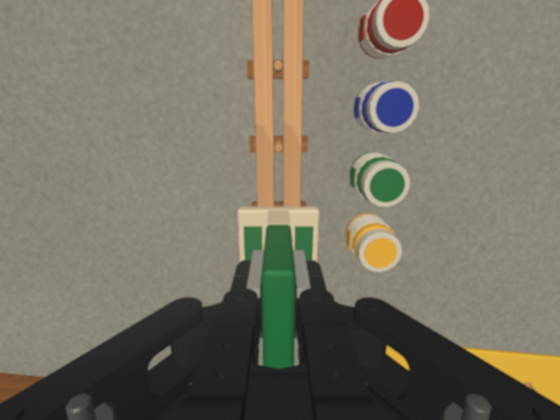

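The green tile is held straight and centred (foot at columns 238–318, row 210). All four jars are undisturbed at (404,17), (395,107), (388,184) and (379,251).

```bash
echo '[[20,0,0,0,0,0.01],[60,0,0,0,0,0.03],[105,0,0,0,0,0.05],[155,0,0,0,0,0.08],[205,0,0,0,0,0.1],[255,-1,0,0,0,0.12],[300,-1,0,0,0,0.14],[340,-1,0,0,0,0.165]]' | python3 steer.py && echo '[[0,0,0,0,0,0],[0,0,0,0,0,0]]' | python3 steer.py
python3 - <<'E'
from h import *; from rig import ctrl, imaging, status
print(rel(status.sense(),(496.8,173.5,280),-0.048))
E
```

```text
time_s: 21.5
eef_pos: [504.6, 99.2, 393.4]
ee_rot: [-0.001, 0.724, 0.69, -0.001]
force: [0.5, -0.2, -0.7]
grip_width: 0.123
grip_force: 39.0
time_s: 21.7
eef_pos: [505.2, 97.7, 393.6]
ee_rot: [-0.001, 0.723, 0.691, -0.001]
force: [0.3, 0.7, -1.4]
grip_width: 0.119
grip_force: 39.0
(array([ 75.4, -11.6, 113.7]), array([-0.003,  0.   ,  0.002]))
```

```bash
echo '[[20,-3,0,0,0,0],[55,-8,0,0,0,0],[75,-11,20,0,0,0],[75,-11,60,0,0,0],[75,-11,95,0,0,0],[75,-11,112,0,0,0],[75,-11,112,0,0,0],[75,-11,112,0,0,0]]' | python3 steer.py && echo '[[0,0,0,0,0,0],[0,0,0,0,0,0],[0,0,0,0,0,0]]' | python3 steer.py
python3 - <<'E'
from h import *; from rig import ctrl, imaging, status
print(rel(status.sense(),(496.8,173.5,261),-0.048))
E
```

```text
time_s: 22.5
eef_pos: [498.5, 171.8, 283.3]
ee_rot: [-0.0, 0.724, 0.689, -0.0]
force: [0.7, 0.3, -0.8]
grip_width: 0.12
grip_force: 39.0
time_s: 22.8
eef_pos: [498.2, 172.5, 283.9]
ee_rot: [0.0, 0.724, 0.69, 0.001]
force: [-0.4, 0.4, -0.6]
grip_width: 0.122
grip_force: 39.0
(array([ 0.9, -1.4, 22.9]), array([ 0.001, -0.   , -0.   ]))
```

```bash
echo '[[0,-1,6,0,0,0],[1,-1,12,0,0,0],[1,-1,16,0,0,0],[1,-1,20,0,0,0],[1,-1,22,0,0,0],[1,-1,22,0,0,0],[1,-1,22,0,0,0]]' | python3 steer.py|grep -E "eef_pos|force:"; for i in 1 2; do echo '[[0,0,1,0,0,0],[0,0,1,0,0,0],[0,0,1,0,0,0]]' | python3 steer.py | grep -E "eef_pos|force:"; done
```

```text
eef_pos: [497.2, 173.6, 261.3]
force: [0.0, 0.4, -1.2]
grip_force: 39.0
eef_pos: [497.1, 173.6, 260.2]
force: [-0.3, -0.4, -0.2]
grip_force: 39.0
eef_pos: [497.2, 173.7, 259.5]
force: [-0.5, -0.4, 4.5]
grip_force: 39.6
```

```bash
echo '[[0,0,0,0,0,0],[0,0,0,0,0,0],[0,0,0,0,0,0],[0,0,0,0,0,0],[0,0,0,0,0,0]]' | python3 steer.py 0.6 && echo '[[0,0,-10,0,0,0],[0,0,-40,0,0,0],[0,0,-80,0,0,0],[0,0,-120,0,0,0],[0,0,-145,0,0,0],[0,0,-145,0,0,0]]' | python3 steer.py && echo '[[-30,5,0,0,0,-0.02],[-75,12,0,0,0,-0.04],[-125,21,0,0,0,-0.06],[-175,29,0,0,0,-0.08],[-225,38,0,0,0,-0.1],[-275,46,0,0,0,-0.12],[-325,55,0,0,0,-0.14],[-370,62,0,0,0,-0.165]]' | python3 steer.py && echo '[[0,0,0,0,0,0],[0,0,0,0,0,0]]' | python3 steer.py
python3 - <<'E'
from h import *; from rig import ctrl, imaging, status
s=status.sense(); print(rel(s,(555.5,-311.6,300),0.12))
for n in("scene","side"):
    im=imaging.capture(n); c=imaging.calibration(n)
    for a,p,b in blobs(mask(im,"green"),5):
        P=plane(c,[p],66)[0]
        if 80<P[1]<280 and 440<P[0]<560: print(n,a,p,P.round(1),"plate@109",plane(c,[p],109)[0].round(1))
c=imaging.calibration("wrist");im=imaging.capture("wrist");cv2.imwrite("pics/w6.png",im[...,::-1])
m=cv2.inRange(hsv(im),(13,150,90),(32,255,255))
for a,p,b in blobs(m,15):print(a,p,b,plane(c,[p],48)[0].round(1))
E
```

```text
time_s: 24.6
eef_pos: [497.1, 173.6, 259.1]
ee_rot: [-0.0, 0.724, 0.69, -0.0]
force: [-0.1, -0.3, 0.0]
grip_width: 0.601
grip_force: 0.0
time_s: 25.2
eef_pos: [497.1, 173.7, 408.6]
ee_rot: [0.002, 0.724, 0.69, 0.003]
force: [-0.3, -0.0, -0.2]
grip_width: 0.596
grip_force: 0.0
time_s: 26.0
eef_pos: [541.0, -201.0, 403.8]
ee_rot: [-0.0, 0.664, 0.747, -0.0]
force: [0.6, 0.7, -0.4]
grip_width: 0.6
grip_force: 0.0
time_s: 26.2
eef_pos: [541.1, -199.7, 403.4]
ee_rot: [-0.001, 0.665, 0.747, -0.0]
force: [0.7, 1.1, -0.0]
grip_width: 0.604
grip_force: 0.0
(array([-113. ,    1.6,  103.3]), array([-0.001, -0.001, -0.005]))
scene 295 [355.1 214.8] [447.9 144.7  66. ] plate@109 [494.2 173.5 109. ]
scene 16 [349.2 232.1] [509.2 173.4  66. ] plate@109 [551.8 200.4 109. ]
130 [370.5 261.6] [358 258  29   9] [ 654.3 -274.7   48. ]
142 [293.1 281.4] [289 272   9  20] [ 572.  -309.4   48. ]
853 [279.  302.9] [265 274  24  64] [ 559.5 -339.2   48. ]
292 [381.6 284. ] [371 274  20  23] [ 672.6 -300.9   48. ]
67 [309.5 301.5] [303 295  12  12] [ 594.4 -333.2   48. ]
1425 [410.2 394.6] [392 366  55  54] [ 743.6 -455.    48. ]
40 [460.2 373.7] [456 370   8   9] [ 798.2 -414.9   48. ]
221 [551.3 384.9] [537 378  23  20] [ 919.8 -419.2   48. ]
```

View pics/w6.png

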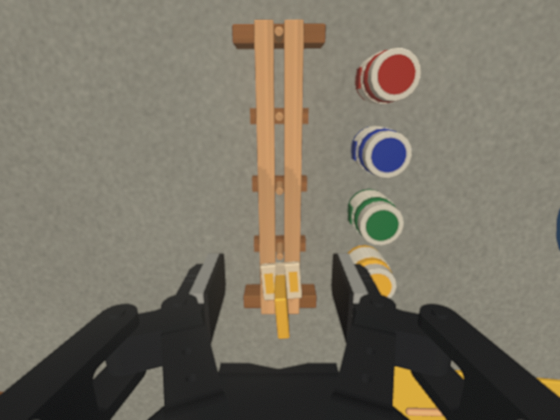

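The yellow tile is still upright on the rack, with dabs at about (269,282) and (293,281). The jars are unmoved.

```bash
echo '[[-50,2,0,0,0,0],[-95,3,0,0,0,0],[-113,4,30,0,0,0],[-113,4,70,0,0,0],[-113,4,103,0,0,0],[-113,4,103,0,0,0],[-113,4,103,0,0,0]]' | python3 steer.py
python3 - <<'E'
from h import *; from rig import ctrl, imaging, status
print(rel(status.sense(),(557.5,-311.2,241),0.12))
E
```

```text
time_s: 27.05
eef_pos: [559.0, -309.9, 302.5]
ee_rot: [0.0, 0.664, 0.748, 0.0]
force: [-0.4, -0.1, 0.8]
grip_width: 0.599
grip_force: 0.0
(array([-1. , -1.6, 61.5]), array([ 0.001,  0.001, -0.002]))
```

```bash
echo '[[-1,-1,25,0,0,0],[-1,-1,50,0,0,0],[-1,-1,61,0,0,0],[-1,-1,61,0,0,0]]' | python3 steer.py && echo '[[0,0,0,0,0,0],[0,0,0,0,0,0],[0,0,0,0,0,0],[0,0,0,0,0,0],[0,0,0,0,0,0],[0,0,0,0,0,0]]' | python3 steer.py 0.0 40 && echo '[[0,0,-10,0,0,0],[0,0,-30,0,0,0],[0,0,-60,0,0,0],[0,0,-100,0,0,0],[0,0,-145,0,0,0],[0,0,-155,0,0,0],[0,0,-155,0,0,0]]' | python3 steer.py
python3 - <<'E'
from h import *; from rig import ctrl, imaging, status
print(rel(status.sense(),(493.8,101.5,395),-0.048))
E
```

```text
time_s: 27.45
eef_pos: [557.9, -311.6, 240.8]
ee_rot: [0.0, 0.664, 0.747, -0.0]
force: [0.7, 0.2, 0.7]
grip_width: 0.596
grip_force: 0.0
time_s: 28.05
eef_pos: [557.8, -311.9, 241.6]
ee_rot: [0.001, 0.665, 0.747, 0.0]
force: [-0.3, 0.2, 7.0]
grip_width: 0.12
grip_force: 40.0
time_s: 28.75
eef_pos: [557.5, -311.7, 397.3]
ee_rot: [0.002, 0.665, 0.747, 0.0]
force: [0.1, 0.5, -1.1]
grip_width: 0.123
grip_force: 39.1
(array([417.8, -15. ,   1.2]), array([0.003, 0.002, 0.165]))
```

```bash
echo '[[20,0,0,0,0,0.01],[60,-2,0,0,0,0.03],[105,-4,0,0,0,0.05],[155,-6,0,0,0,0.08],[205,-8,0,0,0,0.1],[255,-10,0,0,0,0.12],[300,-11,0,0,0,0.14],[340,-12,0,0,0,0.165]]' | python3 steer.py && echo '[[0,0,0,0,0,0],[0,0,0,0,0,0]]' | python3 steer.py
python3 - <<'E'
from h import *; from rig import ctrl, imaging, status
print(rel(status.sense(),(493.8,101.5,280),-0.048))
E
```

```text
time_s: 29.55
eef_pos: [505.0, 26.6, 393.5]
ee_rot: [-0.001, 0.724, 0.69, -0.001]
force: [0.8, -0.4, -1.3]
grip_width: 0.123
grip_force: 39.1
time_s: 29.75
eef_pos: [505.7, 25.0, 393.9]
ee_rot: [-0.001, 0.723, 0.691, -0.001]
force: [-0.2, -1.4, -0.3]
grip_width: 0.12
grip_force: 39.1
(array([ 75.8, -15.2, 113.9]), array([-0.003, -0.   ,  0.002]))
```

```bash
echo '[[20,-4,0,0,0,0],[55,-11,0,0,0,0],[76,-15,20,0,0,0],[76,-15,60,0,0,0],[76,-15,95,0,0,0],[76,-15,112,0,0,0],[76,-15,112,0,0,0],[76,-15,112,0,0,0]]' | python3 steer.py && echo '[[0,0,0,0,0,0],[0,0,0,0,0,0],[0,0,0,0,0,0]]' | python3 steer.py
python3 - <<'E'
from h import *; from rig import ctrl, imaging, status
print(rel(status.sense(),(493.8,101.5,261),-0.048))
E
```

```text
time_s: 30.55
eef_pos: [495.0, 100.3, 283.3]
ee_rot: [-0.0, 0.724, 0.69, -0.0]
force: [-0.6, -0.4, -0.2]
grip_width: 0.127
grip_force: 39.1
time_s: 30.85
eef_pos: [494.7, 101.0, 283.9]
ee_rot: [0.0, 0.724, 0.69, 0.0]
force: [0.1, 0.0, -0.8]
grip_width: 0.124
grip_force: 39.1
(array([ 0.4, -1. , 22.9]), array([ 0.001, -0.   , -0.   ]))
```

```bash
echo '[[0,-1,6,0,0,0],[0,-1,12,0,0,0],[0,-1,16,0,0,0],[0,-1,20,0,0,0],[0,-1,22,0,0,0],[0,-1,22,0,0,0],[0,-1,22,0,0,0]]' | python3 steer.py|grep -E "eef_pos|force:"; for i in 1 2; do echo '[[0,0,1,0,0,0],[0,0,1,0,0,0],[0,0,1,0,0,0]]' | python3 steer.py | grep -E "eef_pos|force:"; done
```

```text
eef_pos: [493.7, 101.2, 261.3]
force: [-0.6, 0.5, -1.2]
grip_force: 39.1
eef_pos: [493.6, 101.2, 260.2]
force: [0.2, 0.8, -2.1]
grip_force: 39.1
eef_pos: [493.7, 101.2, 259.6]
force: [-1.9, 0.8, 5.9]
grip_force: 39.9
```

Contact reached; release, retreat and look from above.

```bash
echo '[[0,0,0,0,0,0],[0,0,0,0,0,0],[0,0,0,0,0,0],[0,0,0,0,0,0],[0,0,0,0,0,0]]' | python3 steer.py 0.6 && echo '[[0,0,-10,0,0,0],[0,0,-40,0,0,0],[0,0,-80,0,0,0],[0,0,-120,0,0,0],[0,0,-160,0,0,0],[0,0,-160,0,0,0],[0,0,-160,0,0,0]]' | python3 steer.py && echo '[[20,0,0,0,0,0],[60,0,0,0,0,0],[90,0,0,0,0,0],[90,0,0,0,0,0],[90,0,0,0,0,0]]' | python3 steer.py
python3 - <<'E'
from h import *; from rig import ctrl, imaging, status
c=imaging.calibration("wrist");im=imaging.capture("wrist");cv2.imwrite("pics/w7.png",im[...,::-1])
K=R.from_euler("z",-0.048)
COL["yellow"]=[(13,150,90,32,255,255)]
for k in COL:
    for a,p,b in blobs(mask(im,k),25):
        q=K.inv().apply(plane(c,[p],66)[0]-[498.5,208.7,0])
        if abs(q[0])<30 and abs(q[1])<170: print(k,a,p,q.round(1))
cv2.imwrite("pics/s7.png",cv2.resize(imaging.capture("scene")[120:320,130:460],None,fx=2.3,fy=2.3)[...,::-1])
E
```

```text
time_s: 32.65
eef_pos: [493.7, 101.1, 259.1]
ee_rot: [-0.0, 0.724, 0.69, -0.0]
force: [0.7, 0.4, 0.3]
grip_width: 0.602
grip_force: 0.0
time_s: 33.35
eef_pos: [493.4, 101.2, 420.1]
ee_rot: [0.001, 0.724, 0.69, 0.001]
force: [0.4, 0.9, -0.3]
grip_width: 0.602
grip_force: 0.0
time_s: 33.85
eef_pos: [497.8, 191.2, 418.1]
ee_rot: [-0.001, 0.724, 0.69, -0.001]
force: [0.3, -0.3, -0.4]
grip_width: 0.599
grip_force: 0.0
red 1021 [278.6  33.3] [  0.3 120.3  66. ]
red 269 [263.8  47.7] [-13.1 108.5  66. ]
red 261 [294.  48.] [ 14.2 108.3  66. ]
blue 674 [278.2 132.6] [ 0.  33.4 66. ]
blue 175 [264. 128.] [-13.7  37.7  66. ]
blue 197 [292.5 127.9] [13.9 37.8 66. ]
green 88 [265.9 198.4] [-12.6 -33.1  66. ]
green 107 [292.4 198.5] [ 14.8 -33.2  66. ]
green 200 [278.9 206.9] [  0.9 -42.3  66. ]
yellow 157 [266.5 263.4] [ -12.7 -107.5   66. ]
yellow 701 [278.9 287.1] [   1.1 -137.1   66. ]
yellow 158 [291.5 263.5] [  14.9 -107.6   66. ]
```

View pics/w7.png

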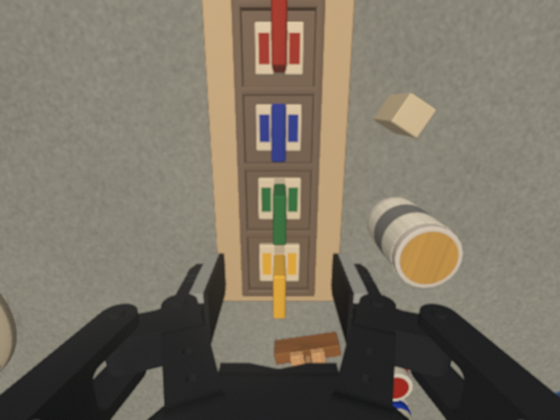

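View pics/s7.png

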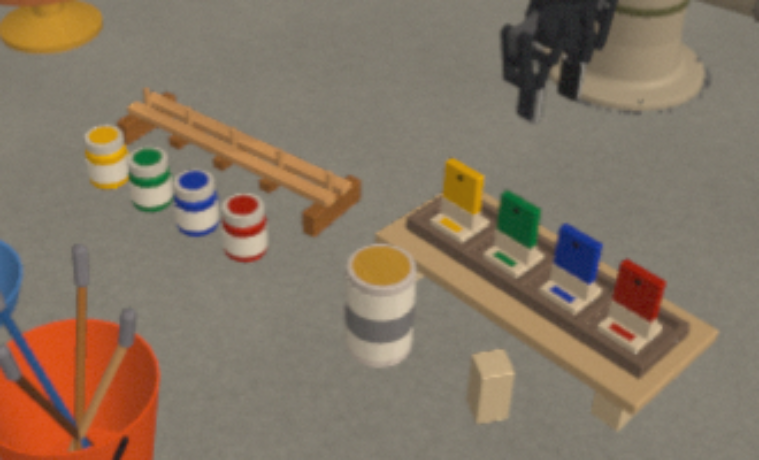

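Both views show all four tiles upright and centred within about 3 mm of their compartments: red row 48, blue 128, green 198, yellow 263 in the wrist picture. The order matches the jars, which have not moved.

```bash
python3 -c "
from rig import ctrl, imaging, status
print(ctrl.finish_job())"
```

```text
the job is handed in; nothing more can be done
None
```

The job is handed in: all four tiles stand upright in the kiln tray in the same left-to-right order as the jars (red, blue, green, yellow), within about 3 mm of their compartment centres by my last camera check, and the jars look undisturbed; the hand-in returned no verdict.

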